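# Load reagent vials and dock the diluent bottle on the tilted mixing well

### The arm

A 6-joint arm with a two-finger parallel gripper is mounted at the origin on the work surface. World frame = base frame: x ahead of the robot, y to its left, z up, the work surface at z = 0. Lengths are in m, angles in rad, forces in N, time in s.
With the tool pointing down it reaches from about 0.375 to 0.975 m from the base axis. Payload 3.8 kg.
Tool frame: the origin (TCP) lies on the mounting face of the last link; the fingertips stand 173 mm ahead of it and the grasp point (between the pads) lies 155 mm ahead of it (tip_extent is the distance from the TCP to the fingertips, in m); z points along the fingers, y is the line along which they close (so a half turn about z gives the same grasp; the last joint's range is limited). The gripper opens to 85 mm and grips with 20 to 120 N. Pads are 22 mm wide; open, the fingers measure 114 mm over their backs; the gripper's body (76 mm by 85 mm) begins 54 mm behind the grasp point. The pads swing forward as they close: fully open they stand 13 mm farther back than shut.
Start: joints at [1.143, 0.264, 1.604, -0, 1.274, -0.037], TCP at [0.257, 0.624, 0.405] pointing down, gripper open.
Joint ranges: [-2.63, 2.63], [-0.94, 2.18], [0.31, 2.57], [-1.31, 4.45], [0, 2.66], [-2.55, 2.55]. Speed limits (rad/s): [2.57, 2.57, 3.14, 3.14, 3.14, 3.14].

### API

Orientations are given as [roll, pitch, yaw] about the fixed x, y, z axes, in that order (R = Rz(yaw) Ry(pitch) Rx(roll)).
In Python, from station import read_state, read_camera, sign_off, tip_extent gives the robot as it stands.
- The arm moves only by the tool servo_tool, never from a script. Its argument "rows" is a list of rows, each a list of 3 entries, a list of its own where there are three numbers: the shift along the world's x, y, z each as a share of 0.02 m, from -1 to 1, then the turn, a rotation vector about the world's x, y, z each as a share of pi/2 rad, from -1 to 1, then the closure, from -1 (fully open) to 1 (shut). In form: [[[dx, dy, dz], [rx, ry, rz], jaw], ...]. A call has exactly 8 rows; each row shifts and turns the commanded pose from where the row before left it; what a row does not reach is not made up. A row lasts 1/12 s, in which the tool goes at most 41.7 mm and 7.16 degrees, less where a joint would pass 70% of its speed; a pose out of reach is approached as far as the arm can. A call with a number of a shift or a turn outside -1 to 1 is refused whole. A call with a gripper value outside its range is refused whole. The fingers move at their own pace and stop on an object; the grip force is fixed at half the most. Time passes only in rows, so rows that do not move let the fingers close, or fill a call up. It gives the time, the measured TCP pose, the force, the opening and the grip force at its end, in the units of the state.
- read_state(): the state, without advancing time (a new reading comes with each control period).
- read_camera(name): name is "scene" or "top" or "wrist"; returns a dict with "img" (384x512x3 uint8, blue, green, red), "fx", "fy", "cx", "cy" (pixels), "origin" and "orientation" of the camera in the world; the wrist camera has in their place "tool_from_camera" (4x4, takes a point from camera to tool coordinates, whose origin is the TCP and whose axes are the flange's). Camera axes: x right, y down, z forward; pixel columns grow to the right and rows downward; lengths in m; the calibration is good to about 2 mm. A picture is of the moment at which its call begins: read the wrist's pose just before it. There is no depth.
- sign_off(): hands the job in; it is judged then, once.
The state is a dict: "t": time; "joint_pos": joint angles; "qvel": joint speeds; "joint_efforts": joint torques, N m; "ee_pos": TCP position; "tool_rot": TCP orientation; "force": force on the tool from outside, world axes, zero at the start; "ft_torque": the same for the moment, N m; "opening": finger opening in m; "grip_force": force on a finger pad.
Only numpy, scipy, OpenCV 4.12 (cv2) and the standard library are available. Lean on these libraries where they do the work, as an engineer would, in place of code of your own. Each camera call takes 0.05 s, during which the arm holds its last target. There are 200 camera calls.

### The job

Get the coagulation analyser's reagents ready: stand the small screw-cap vial in one of the two free upright warming wells and the larger crimp-capped vial in the tilted mixing well, letting go of each. Then press the diluent bottle's adapter squarely onto the crimp-capped vial until it snaps on, keep pushing along the well's slope until the sprung floor is down, and finish while still gripping the bottle and holding it down against that spring, so that the mixer keeps running. Leave the other things on the bench where they are.

Things in the scene. Friction and masses are not known exactly. Their poses are not given: they have to be found in the camera images.
- analyser: low coagulation analyser, ivory, 260 (x) x 340 (y) x 45 mm high, fixed; origin: centre of its underside, x away from the operator, z up. On it an aluminium block 64 x 150 mm, top at 85 mm, with three upright warming wells in a row along y; towards -y of it the tilted mixing well; behind the wells a dark strip 57 mm high; towards +y a screen 67 mm high and a keypad
- warm_well0 (a point): centre of the mouth of the warming well nearest the mixing well (free). Bore 20 mm in diameter, 26 mm deep, upright; 78 mm from the mixing well's mouth
- warm_well1 (a point): centre of the mouth of the middle warming well (free); bore 20 mm, 26 mm deep, 50 mm from its neighbours on either side. The third well already holds the amber vial
- mix_well: tilted mixing well, an aluminium block 56 x 56 mm with a bore 26 mm in diameter that leans 20 degrees towards the operator; origin at the centre of the bore's mouth, z along the bore, outwards. Its sprung floor lies 26 mm deep at rest
- mix_floor (a joint): sprung floor (black disc) at the bottom of the mixing well: 0 = up at rest, grows along the bore as it is pushed down, 0.006 m = bottom stop. Starts to move at 3 N, at the stop 10 N; springs back when let go. The mixer runs while it is pushed down beyond 0.004 m
- crimp_vial: larger vial, clear glass, 24 mm diameter, 50 mm tall: straight body to 31 mm, neck 15 mm wide at 36-42 mm, aluminium crimp cap 20 mm wide at 42-50 mm, upper half tapering to 14 mm. Stands upright on the bench; origin: centre of its underside, z towards the cap. 35 g. In the mixing well it stands 24 mm proud
- crimp_top (a point): centre of the top of the crimp-capped vial
- screw_vial: small white plastic vial 18 mm in diameter, 46 mm tall with a ribbed white screw cap 16 mm wide (upper 10 mm; body straight up to 33 mm). Stands upright on the bench; origin at the centre of its underside, z up. 25 g. In a warming well it stands 20 mm proud
- diluent: white diluent bottle 32 mm wide (from 34 mm up), 90 mm tall, upside down on its adapter: light grey skirt 30 mm wide, 16 mm high, open below (bore 23 mm, 13 mm deep), inside it four sprung claws 2 mm above the rim, 16 mm across. Origin: centre of the skirt's rim, z up to the bottle's base. 130 g. Pushed over a crimp cap the claws snap below it at 5 to 8 N, for good
- diluent_stop (a point): centre of the adapter's inner stop face, 13 mm above the skirt's rim; it meets the top of the crimp cap when snapped on
- warmed_vial: bystander: amber vial with black cap, 18 mm in diameter, already in the third warming well, 20 mm proud; leave it
- carton: bystander: paper carton 45 x 70 x 90 mm high; origin at the centre of its underside. Farther out than the carton and the vials, beyond x = 0.77 m, stands a fixed grey rack of capped tubes, 90 mm high
- stain: bystander: white bottle 54 mm in diameter, 130 mm tall; origin at the centre of its underside
Mind the look-alikes: they are no part of the job. Leave any green look-alike of the crimp_vial alone.

How it is judged:
By the outcome, as a careful person would: the job done as asked, in the order asked, and still so for the second after the job is handed in, while the arm keeps its last pose, push and grip.
It also fails if it takes over 72 s, if anything falls off the work surface, if the arm or the gripper's body presses on something with over 40 N, if the wrist force passes 120 N, or if a joint passes its speed limit or range.

## Working session

There is one attempt and no reset: what is moved stays moved. The work goes in short steps, Python scripts to look and compute and a tool call to move; the robot and the scene stay as the last step left them, time stands still between calls to the robot, and variables do not carry over. Pictures are saved under pics/ and viewed, at most 10 in all, crops included, and the job is handed in when it is done.

Besides the shell and the picture viewer there is one more tool, called after ">>>" by a JSON object that holds its "name" and its "arguments". servo_tool: Moves the arm, as the interface text tells. Shift numbers are shares of 0.02 m and turn numbers shares of pi/2 rad, none past 1 either way. Its arguments: {"type":"object","properties":{"rows":{"type":"array","items":{"type":"array"}}},"required":["rows"]}

```bash
mkdir -p pics; ls
cat > h.py <<'E'
import numpy as np, cv2
from scipy.spatial.transform import Rotation as R
from station import read_state, read_camera, sign_off, tip_extent
def rot(o):
    o=np.array(o,float)
    return o if o.shape==(3,3) else (R.from_euler('xyz',o).as_matrix() if o.size==3 else R.from_quat(o).as_matrix())
def cam(name):
    s=read_state(); c=read_camera(name)
    if name=='wrist':
        T=np.array(c['tool_from_camera']); Rt=rot(s['tool_rot'])
        c['o']=Rt@T[:3,3]+s['ee_pos']; c['R']=Rt@T[:3,:3]
    else: c['o']=np.array(c['origin']); c['R']=rot(c['orientation'])
    return c
def ray(c,u,v):
    d=c['R']@np.array([(u-c['cx'])/c['fx'],(v-c['cy'])/c['fy'],1]); return c['o'],d/np.linalg.norm(d)
def plane(c,u,v,z):
    o,d=ray(c,u,v); return o+d*(z-o[2])/d[2]
def proj(c,p):
    q=c['R'].T@(np.array(p)-c['o']); return np.array([c['fx']*q[0]/q[2]+c['cx'],c['fy']*q[1]/q[2]+c['cy']])
def tri(a,b):
    A=np.zeros((3,3));y=np.zeros(3)
    for o,d in (a,b):
        P=np.eye(3)-np.outer(d,d);A+=P;y+=P@o
    return np.linalg.solve(A,y)
E
python3 - <<'E'
from h import *
import pickle
print(read_state(), tip_extent)
for n in ('top','scene'):
    c=cam(n); print(n,c['img'].shape,c['fx'],c['o'],c['orientation'])
    pickle.dump(c,open(n+'.pkl','wb'))
    cv2.imwrite(f'pics/{n}0.png',cv2.resize(c['img'],(800,600),interpolation=cv2.INTER_CUBIC))
E
```

```text
pics
{'t': 0.0, 'joint_pos': array([ 1.14311504e+00,  2.64807845e-01,  1.60539395e+00,  3.07157754e-06,
        1.27369005e+00, -3.68816499e-02]), 'qvel': array([ 0.00027036,  0.00186873, -0.00186885,  0.00045185,  0.00215405,
        0.00011628]), 'joint_efforts': array([ 2.52890723e-04, -5.15138948e+01, -3.67303884e+01, -1.96326396e-04,
        1.35421712e-02,  1.27165146e-05]), 'ee_pos': array([0.25697478, 0.62380237, 0.40331394]), 'tool_rot': array([-3.13929514e+00, -8.77115367e-05,  2.75079202e+00]), 'force': array([-0.10489031, -0.20748775, -0.88256649]), 'ft_torque': array([ 0.01931849, -0.03930075,  0.03071787]), 'grip_force': 0.0, 'opening': 0.08565705473984556} 0.1734
top (384, 512, 3) 421.4067121636759 [0.47282189 0.09091081 1.40241428] [-3.04911822 -0.02251577 -1.54282138]
scene (384, 512, 3) 443.3530004816785 [ 1.10630732 -0.30593188  1.05733576] [-2.56625932 -0.00785322  0.9494335 ]
```

View pics/top0.png

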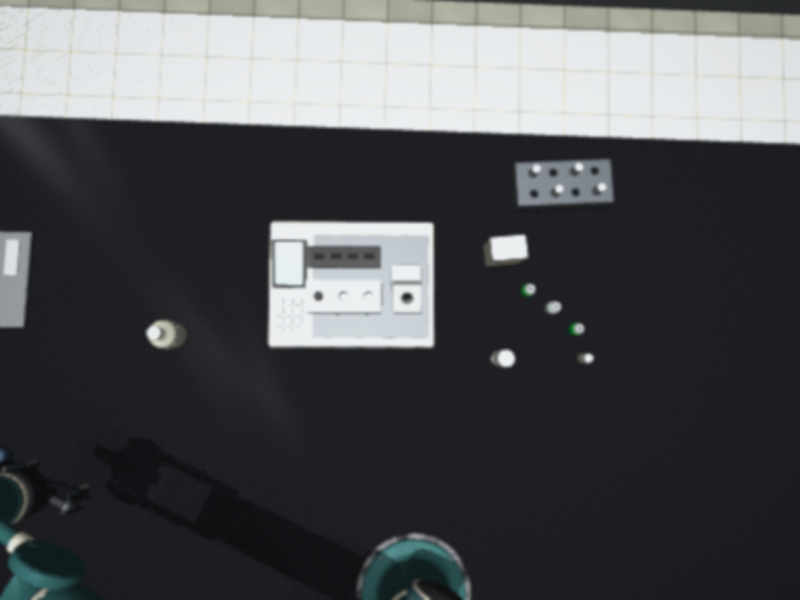

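View pics/scene0.png

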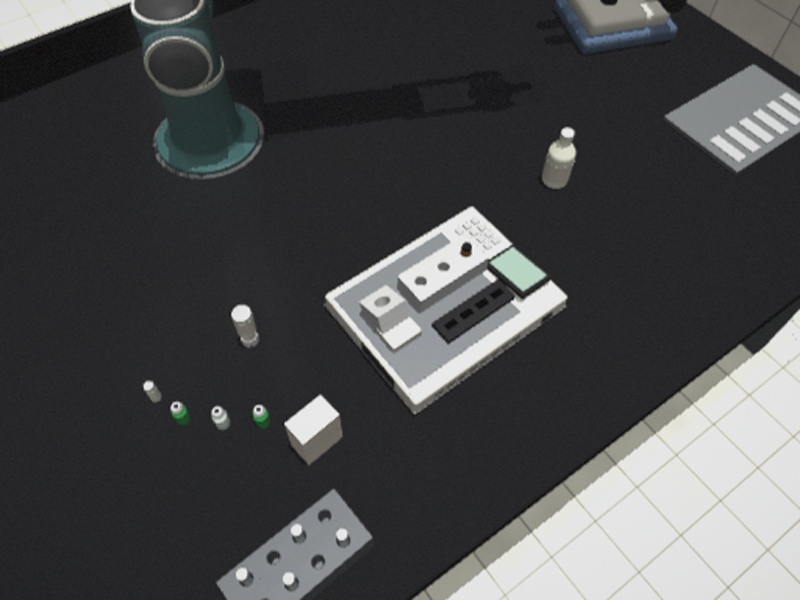

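Top view (800 px scale): mixing well (407,297), free warming wells (367,295) and (343,295), amber vial (319,295), diluent (504,358), screw vial (587,358), crimp vial (553,307) between two green look-alikes. In the scene view the screw vial is at (151,391), the crimp vial at (220,417) and the diluent at (244,325).

Run:
```python
from h import *
import pickle
t=pickle.load(open('top.pkl','rb'));s=pickle.load(open('scene.pkl','rb'))
k=.64
P={'screwtop':((588,357),(149,385)),'crimptop':((553,306),(217,410)),'greenA':((529,289),(260,409)),'greenB':((578,327),(178,406)),'dil':((506,358),(241,313)),'mix':((407,297),(382,300)),'w0':((367,295),(421,281)),'w1':((343,295),(443,266)),'amb':((319,294),(466,246)),'carton':((509,241),(320,412)),
'aC1':((271,222),(566,299)),'aC2':((434,222),(414,405)),'aC3':((434,347),(327,298)),'aC4':((268,347),(472,208))}
for n,(a,b) in P.items():
    a=np.array(a)*k;b=np.array(b)*k
    print(n,tri(ray(t,*a),ray(s,*b)).round(3), plane(t,*a,.045).round(3))
c=cam('wrist');print(c['fx'],c['cx'],c['cy'],np.array(c['tool_from_camera']).round(3))
```

```text
screwtop [ 0.489 -0.346  0.044] [ 0.489 -0.346  0.045]
crimptop [ 0.592 -0.275  0.043] [ 0.592 -0.273  0.045]
greenA [ 0.627 -0.222  0.042] [ 0.626 -0.223  0.045]
greenB [ 0.551 -0.324  0.046] [ 0.55  -0.325  0.045]
dil [ 0.482 -0.167  0.086] [ 0.482 -0.176  0.045]
mix [0.598 0.034 0.091] [0.602 0.031 0.045]
w0 [0.6   0.114 0.082] [0.604 0.114 0.045]
w1 [0.599 0.162 0.085] [0.602 0.164 0.045]
amb [0.598 0.209 0.104] [0.603 0.213 0.045]
carton [ 0.715 -0.161  0.116] [ 0.726 -0.18   0.045]
aC1 [0.753 0.321 0.032] [0.75  0.319 0.045]
aC2 [ 0.763 -0.02   0.043] [ 0.762 -0.021  0.045]
aC3 [ 0.503 -0.024  0.029] [ 0.5   -0.027  0.045]
aC4 [0.492 0.318 0.027] [0.491 0.313 0.045]
291.8229297402466 265.17619724208623 184.37232287298502 [[-0.001 -0.949 -0.314  0.081]
 [ 1.    -0.001 -0.     0.   ]
 [ 0.    -0.314  0.949  0.032]
 [ 0.     0.     0.     1.   ]]
```

>>> {"name": "servo_tool", "arguments": {"rows": [[[0.47,-0.83,-0.11],[0,0,0.0084],-0.1],[[0.47,-0.83,-0.11],[0,0,0.0084],-0.1],[[0.47,-0.83,-0.11],[0,0,0.0084],-0.1],[[0.47,-0.83,-0.11],[0,0,0.0084],-0.1],[[0.47,-0.83,-0.11],[0,0,0.0084],-0.1],[[0.47,-0.83,-0.11],[0,0,0.0084],-0.1],[[0.47,-0.83,-0.11],[0,0,0.0084],-0.1],[[0.47,-0.83,-0.11],[0,0,0.0084],-0.1]]}}

```text
t: 0.82
ee_pos: [0.3326, 0.4903, 0.3865]
tool_rot: [-3.141, -0.0, 2.857]
force: [0.1, -0.9, 0.4]
opening: 0.047
grip_force: 0.0
```

>>> {"name": "servo_tool", "arguments": {"rows": [[[0.47,-0.83,-0.11],[0,0,0.0084],-0.1],[[0.47,-0.83,-0.11],[0,0,0.0084],-0.1],[[0.47,-0.83,-0.11],[0,0,0.0084],-0.1],[[0.47,-0.83,-0.11],[0,0,0.0084],-0.1],[[0.47,-0.83,-0.11],[0,0,0.0084],-0.1],[[0.47,-0.83,-0.11],[0,0,0.0084],-0.1],[[0.47,-0.83,-0.11],[0,0,0.0084],-0.1],[[0.47,-0.83,-0.11],[0,0,0.0084],-0.1]]}}

```text
t: 1.48
ee_pos: [0.4077, 0.3575, 0.3691]
tool_rot: [-3.141, -0.0, 2.963]
force: [-0.0, 0.1, -0.4]
opening: 0.0472
grip_force: 0.0
```

>>> {"name": "servo_tool", "arguments": {"rows": [[[0.47,-0.83,-0.11],[0,0,0.0084],-0.1],[[0.47,-0.83,-0.11],[0,0,0.0084],-0.1],[[0.47,-0.83,-0.11],[0,0,0.0084],-0.1],[[0.47,-0.83,-0.11],[0,0,0.0084],-0.1],[[0.47,-0.83,-0.11],[0,0,0.0084],-0.1],[[0.47,-0.83,-0.11],[0,0,0.0084],-0.1],[[0.47,-0.83,-0.11],[0,0,0.0084],-0.1],[[0.47,-0.83,-0.11],[0,0,0.0084],-0.1]]}}

```text
t: 2.15
ee_pos: [0.4829, 0.2248, 0.3515]
tool_rot: [-3.141, -0.0, 3.068]
force: [0.5, -0.5, -0.1]
opening: 0.0471
grip_force: 0.0
```

>>> {"name": "servo_tool", "arguments": {"rows": [[[0.47,-0.83,-0.11],[0,0,0.0084],-0.1],[[0.47,-0.83,-0.11],[0,0,0.0084],-0.1],[[0.47,-0.83,-0.11],[0,0,0.0084],-0.1],[[0.47,-0.83,-0.11],[0,0,0.0084],-0.1],[[0.47,-0.83,-0.11],[0,0,0.0084],-0.1],[[0.47,-0.83,-0.11],[0,0,0.0084],-0.1],[[0.47,-0.83,-0.11],[0,0,0.0084],-0.1],[[0,0,0],[0,0,0],-0.1]]}}

```text
t: 2.82
ee_pos: [0.5495, 0.1072, 0.3358]
tool_rot: [-3.14, -0.0, -3.125]
force: [0.6, 0.5, 0.1]
opening: 0.0469
grip_force: 0.0
```

Run:
```python
from h import *
import pickle
s=read_state();print(s['t'],s['joint_pos'].round(3),s['ee_pos'],s['tool_rot'],s['opening'])
c=cam('wrist');pickle.dump(c,open('w1.pkl','wb'))
cv2.imwrite('pics/w1.png',cv2.resize(c['img'],(800,600),interpolation=cv2.INTER_CUBIC))
for p in [(.6,.114,.085),(.598,.034,.091),(.599,.162,.085)]: print(proj(c,p)/.64)
```

```text
2.8167 [ 0.149  0.102  1.926 -0.002  1.114 -1.438] [0.54947081 0.10716006 0.3357532 ] [-3.14016373e+00 -2.92982418e-04 -3.12513483e+00] 0.04690736063071583
[425.94687357 390.97153207]
[275.99514434 391.47650411]
[513.83210382 390.61560857]
```

View pics/w1.png

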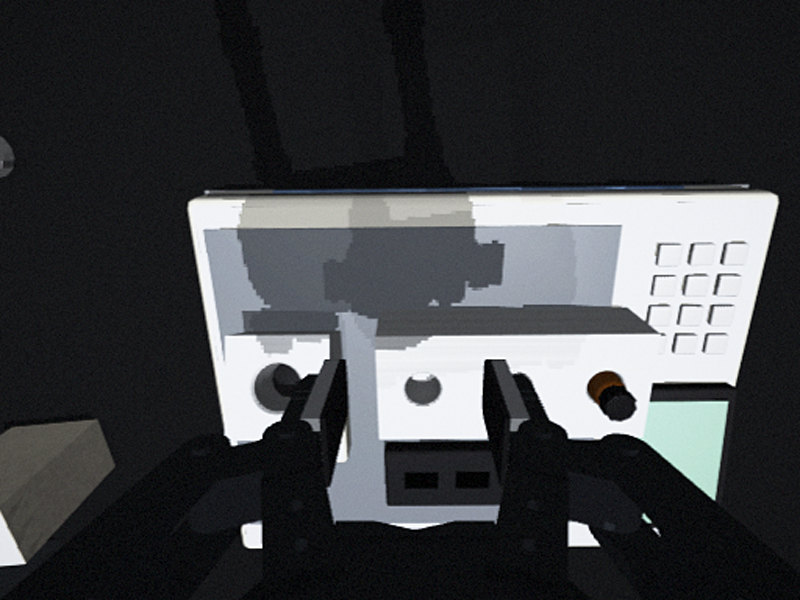

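Wrist view: w0's mouth at (422,388), mixing well's mouth at (277,387), amber vial at (612,395); image right is +y and up is towards the operator. Cropping for the exact mouth edges.

Run:
```python
import pickle,cv2
c=pickle.load(open('w1.pkl','rb'))
im=c['img'][205:300,138:298]
cv2.imwrite('pics/w1c.png',cv2.resize(im,None,fx=5,fy=5,interpolation=cv2.INTER_NEAREST))
```

```text
(no output)
```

View pics/w1c.png

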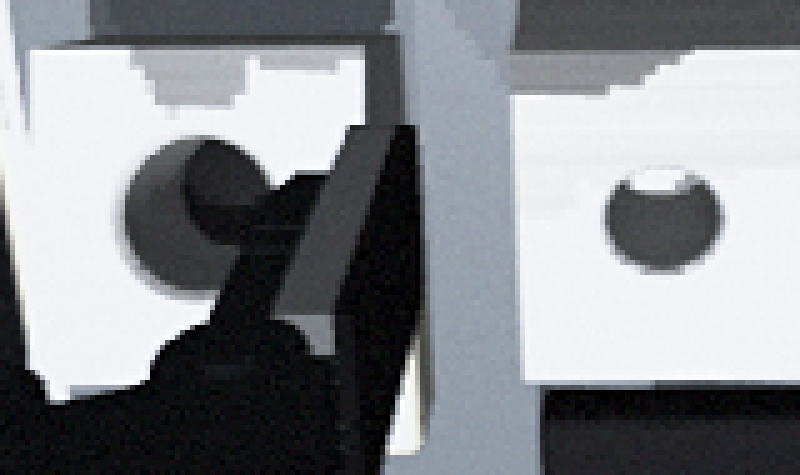

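Run:
```python
from h import *
import pickle
from scipy.optimize import least_squares
c=pickle.load(open('w1.pkl','rb'))
f=lambda x,y:np.array([138+x/5,205+y/5])-.4
a=np.linspace(0,2*np.pi,721)
def circ(ctr,n,r):
    n=n/np.linalg.norm(n);e=np.cross(n,[0,0,1]) if abs(n[2])<.999 else np.array([1.,0,0]);e/=np.linalg.norm(e);g=np.cross(n,e)
    return np.array([proj(c,ctr+r*(np.cos(t)*e+np.sin(t)*g)) for t in a])
def ext(P): return P[:,0].min(),P[:,0].max(),P[:,1].min(),P[:,1].max()
def r0(p):
    e=ext(circ(np.array([p[0],p[1],.085]),np.array([0,0,1.]),.010)); 
    return [e[0]-f(606,0)[0],e[1]-f(724,0)[0],e[3]-f(0,271)[1]]
s=least_squares(r0,[.6,.114],diff_step=1e-3);w0=np.r_[s.x,.085];print('w0',w0,s.fun)
for z in(.045,):
  A,B=plane(c,205*.64,192*.64,z),plane(c,748*.64,186*.64,z);print('edge',A,B,np.degrees(np.arctan2(-(B-A)[0],(B-A)[1])))
A,B=plane(c,*f(525,382),.085),plane(c,640*.64,438*.64,.085);print(A,B,np.degrees(np.arctan2(-(B-A)[0],(B-A)[1])))
for yaw in (0.,.03):
  n=R.from_euler('z',yaw).apply([-np.sin(np.radians(20)),0,np.cos(np.radians(20))])
  def r1(p):
    e=ext(circ(p,n,.013)); d=np.linalg.norm(p-w0)
    return [e[0]-f(120,0)[0],e[2]-f(0,135)[1],e[3]-f(0,300)[1],(d-.078)*1000]
  s=least_squares(r1,[.598,.034,.091],diff_step=1e-3);print('mix',s.x,s.fun, np.degrees(np.arctan2((s.x-w0)[0],-(s.x-w0)[1])))
```

```text
w0 [0.59845166 0.11225223 0.085     ] [ 0.06772238 -0.06769468 -0.00198764]
edge [ 0.49930389 -0.01114711  0.045     ] [0.49131897 0.29165319 0.045     ] 1.5105534031328773
[0.63151209 0.08809395 0.085     ] [0.62836836 0.23606952 0.085     ] 1.2170602026357464
mix [0.59488491 0.03501967 0.09229284] [-0.27996362  0.62381586 -0.62891613 -0.34193524] -2.644147126432233
mix [0.59479057 0.03503679 0.09245176] [-0.2778192   0.61180892 -0.61702922 -0.33947517] -2.714585492237569
```

>>> {"name": "servo_tool", "arguments": {"rows": [[[-0.1,-0.87,-0.075],[0,0,0.006],-0.1],[[-0.1,-0.87,-0.075],[0,0,0],-0.1],[[-0.1,-0.87,-0.075],[0,0,0],-0.1],[[-0.1,-0.87,-0.075],[0,0,0],-0.1],[[-0.1,-0.87,-0.075],[0,0,0],-0.1],[[-0.1,-0.87,-0.075],[0,0,0],-0.1],[[-0.1,-0.87,-0.075],[0,0,0],-0.1],[[-0.1,-0.87,-0.075],[0,0,0],-0.1]]}}

```text
t: 3.53
ee_pos: [0.532, -0.0295, 0.3244]
tool_rot: [3.141, -0.0, -3.113]
force: [0.1, -0.6, -0.3]
opening: 0.0468
grip_force: 0.0
```

>>> {"name": "servo_tool", "arguments": {"rows": [[[-0.1,-0.87,-0.075],[0,0,0],-0.1],[[-0.1,-0.87,-0.075],[0,0,0],-0.1],[[-0.1,-0.87,-0.075],[0,0,0],-0.1],[[-0.1,-0.87,-0.075],[0,0,0],-0.1],[[-0.1,-0.87,-0.075],[0,0,0],-0.1],[[-0.1,-0.87,-0.075],[0,0,0],-0.1],[[-0.1,-0.87,-0.075],[0,0,0],-0.1],[[-0.1,-0.87,-0.075],[0,0,0],-0.1]]}}

```text
t: 4.2
ee_pos: [0.5163, -0.1687, 0.3124]
tool_rot: [3.141, -0.0, -3.114]
force: [-0.2, -0.1, -0.6]
opening: 0.047
grip_force: 0.0
```

>>> {"name": "servo_tool", "arguments": {"rows": [[[-0.1,-0.87,-0.075],[0,0,0],-0.1],[[-0.1,-0.87,-0.075],[0,0,0],-0.1],[[-0.1,-0.87,-0.075],[0,0,0],-0.1],[[-0.1,-0.87,-0.075],[0,0,0],-0.1],[[-0.1,-0.87,-0.075],[0,0,0],-0.1],[[-0.1,-0.87,-0.075],[0,0,0],-0.1],[[-0.1,-0.87,-0.075],[0,0,0],-0.1],[[0,0,0],[0,0,0],-0.1]]}}

```text
t: 4.87
ee_pos: [0.5024, -0.2921, 0.3018]
tool_rot: [-3.141, -0.0, -3.115]
force: [-0.3, 0.5, -0.4]
opening: 0.0467
grip_force: 0.0
```

Run:
```python
from h import *
import pickle
s=read_state();print(s['t'],s['joint_pos'].round(3),s['ee_pos'],s['tool_rot'],s['opening'])
c=cam('wrist');pickle.dump(c,open('w2.pkl','wb'))
cv2.imwrite('pics/w2.png',cv2.resize(c['img'],(800,600),interpolation=cv2.INTER_CUBIC))
for p in [(.489,-.346,.046),(.592,-.275,.05),(.482,-.167,.09)]: print(proj(c,p)/.64)
```

```text
4.8667 [-5.690e-01  1.740e-01  1.912e+00 -1.000e-03  1.056e+00 -2.166e+00] [ 0.50240428 -0.29208971  0.30181344] [-3.14082874e+00 -4.81534671e-05 -3.11546941e+00] 0.046650087425555
[310.02006091 273.44440683]
[440.3097527  449.95946779]
[714.46313462 297.53239723]
```

View pics/w2.png

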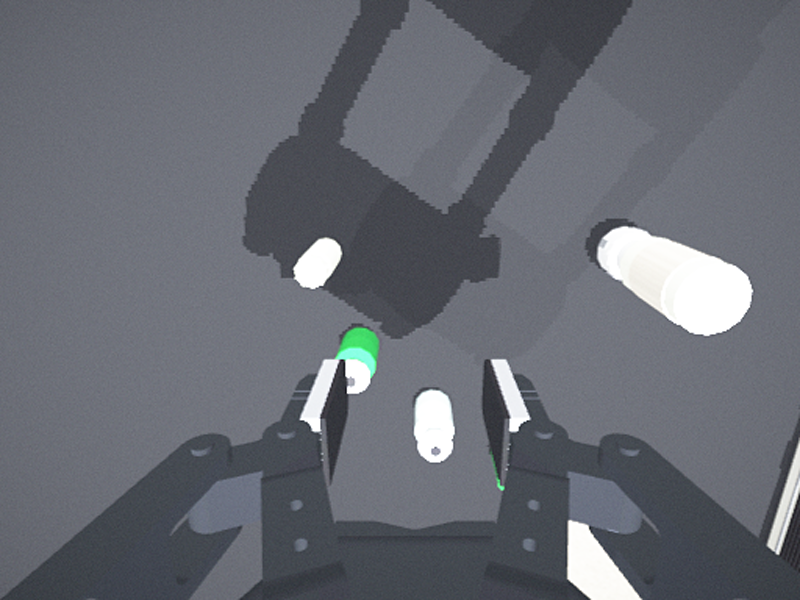

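Screw vial cap at about (311,272), crimp cap (435,449), diluent base (708,292); both green look-alikes are at (357,360) and behind the right finger.

Run:
```python
from h import *
import pickle
c=pickle.load(open('w2.pkl','rb'))
g=cv2.cvtColor(c['img'],cv2.COLOR_BGR2GRAY);m=(g>150).astype(np.uint8)
def hull(p,r,h0,h1,r2=None):
    P=[]
    for h,rr in((h0,r),(h1,r2 or r)):
        for t in np.linspace(0,2*np.pi,90): P.append(proj(c,[p[0]+rr*np.cos(t),p[1]+rr*np.sin(t),h]))
    P=np.array(P);return np.r_[P.min(0),P.max(0)]
from scipy.optimize import least_squares
n,l,st,ce=cv2.connectedComponentsWithStats(m)
for name,uv,p0,args in(('screw',(311,268),(.489,-.346),(.009,0,.046,.008)),('crimp',(435,410),(.592,-.277),(.012,0,.05,.007)),('dil',(690,285),(.482,-.168),(.015,0,.09,.016))):
    k=l[int(uv[1]*.64),int(uv[0]*.64)];x,y,w,h,a=st[k];b=np.array([x-.5,y-.5,x+w-.5,y+h-.5])
    s=least_squares(lambda p:hull(p,*args)-b,p0,diff_step=1e-3)
    print(name,s.x.round(4),s.fun.round(1),a, plane(c,uv[0]*.64,uv[1]*.64,.046).round(4))
```

```text
screw [ 0.4888 -0.3464] [ 0.4  0.3 -0.5 -0.2] 681 [ 0.4861 -0.3454  0.046 ]
crimp [ 0.5933 -0.2769] [ 1.7 -0.1 -1.7  0. ] 1010 [ 0.5681 -0.2788  0.046 ]
dil [ 0.4833 -0.1672] [ 0.  -0.2 -0.   0.1] 4174 [ 0.4903 -0.1502  0.046 ]
```

>>> {"name": "servo_tool", "arguments": {"rows": [[[-0.085,-0.34,-0.3],[0,0,0],-0.1],[[-0.085,-0.34,-0.3],[0,0,0],-0.1],[[-0.085,-0.34,-0.3],[0,0,0],-0.1],[[-0.085,-0.34,-0.3],[0,0,0],-0.1],[[-0.085,-0.34,-0.3],[0,0,0],-0.1],[[-0.085,-0.34,-0.3],[0,0,0],-0.1],[[-0.085,-0.34,-0.3],[0,0,0],-0.1],[[-0.085,-0.34,-0.3],[0,0,0],-0.1]]}}

```text
t: 5.58
ee_pos: [0.4887, -0.3458, 0.2532]
tool_rot: [3.141, -0.0, -3.114]
force: [-0.7, -0.3, 0.9]
opening: 0.0467
grip_force: 0.0
```

>>> {"name": "servo_tool", "arguments": {"rows": [[[0,0,-0.5],[0,0,0],-0.1],[[0,0,-0.5],[0,0,0],-0.1],[[0,0,-0.5],[0,0,0],-0.1],[[0,0,-0.5],[0,0,0],-0.1],[[0,0,-0.5],[0,0,0],-0.1],[[0,0,-0.46],[0,0,0],-0.1],[[0,0,0],[0,0,0],-0.1],[[0,0,0],[0,0,0],-0.1]]}}

```text
t: 6.25
ee_pos: [0.4887, -0.3447, 0.1937]
tool_rot: [3.14, -0.002, -3.114]
force: [0.3, 0.7, -0.1]
opening: 0.0472
grip_force: 0.0
```

>>> {"name": "servo_tool", "arguments": {"rows": [[[0,0,0],[0,0,0],1],[[0,0,0],[0,0,0],1],[[0,0,0],[0,0,0],1],[[0,0,0],[0,0,0],1],[[0,0,0],[0,0,0],1],[[0,0,0],[0,0,0],1],[[0,0,0],[0,0,0],1],[[0,0,0],[0,0,0],1]]}}

```text
t: 6.92
ee_pos: [0.4894, -0.3455, 0.1957]
tool_rot: [-3.14, 0.001, -3.114]
force: [0.0, 0.2, 5.5]
opening: 0.0155
grip_force: 58.9
```

>>> {"name": "servo_tool", "arguments": {"rows": [[[0,0,0.5],[0,0,0],1],[[0,0,0.5],[0,0,0],1],[[0,0,0.5],[0,0,0],1],[[0,0,0.5],[0,0,0],1],[[0,0,0.5],[0,0,0],1],[[0,0,0.5],[0,0,0],1],[[0,0,0.5],[0,0,0],1],[[0,0,0.5],[0,0,0],1]]}}

```text
t: 7.58
ee_pos: [0.4889, -0.3451, 0.276]
tool_rot: [-3.141, 0.0, -3.114]
force: [-0.7, -0.7, 0.3]
opening: 0.0155
grip_force: 58.5
```

Run:
```python
from h import *
import pickle
s=read_state();print(s['t'],s['ee_pos'],s['tool_rot'],s['opening'],s['force'])
c=cam('wrist');pickle.dump(c,open('w3.pkl','wb'))
im=c['img'][170:290,185:345]
cv2.imwrite('pics/w3.png',cv2.resize(im,None,fx=5,fy=5,interpolation=cv2.INTER_NEAREST))
e=s['ee_pos']
for h in(0,10,23,33,46): print(h,((proj(c,e+[0,0,-.1734+(h-22.3)/1000])-[185,170])*5).round())
```

```text
7.5833 [ 0.48892565 -0.34509155  0.27604524] [-3.14131020e+00  3.28183856e-04 -3.11393003e+00] 0.015458779486172544 [-0.70652917 -0.65252082  0.28969226]
0 [401. 276.]
10 [401. 314.]
23 [401. 370.]
33 [401. 419.]
46 [400. 494.]
```

View pics/w3.png

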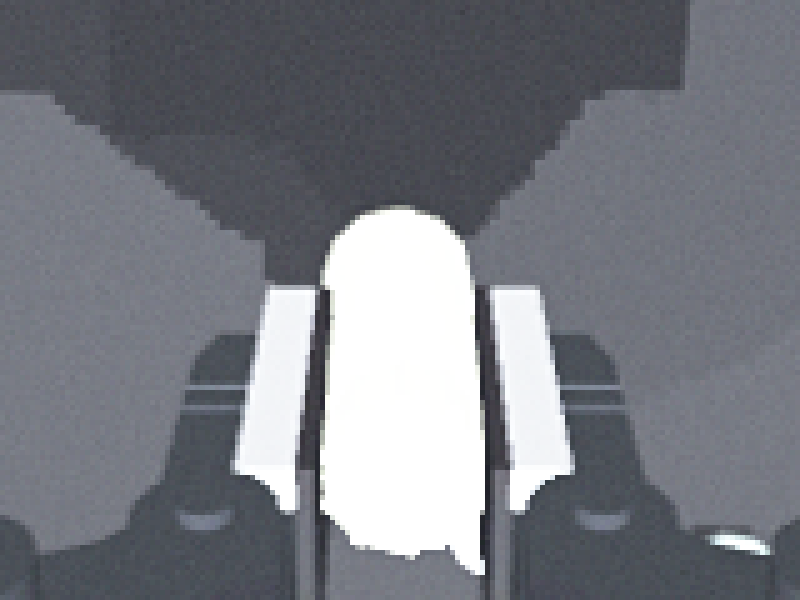

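The picture shows the vial gripped upright between the pads, its lower rim at (398,205) of the crop, centred between the fingers.

>>> {"name": "servo_tool", "arguments": {"rows": [[[0,0.5,0.9],[0,0,0],1],[[0.2,0.9,0.7],[0,0,0],1],[[0.24,0.98,0.4],[0,0,0],1],[[0.24,0.98,0],[0,0,0],1],[[0.24,0.98,0],[0,0,0],1],[[0.24,0.98,0],[0,0,0],1],[[0.24,0.98,0],[0,0,0],1],[[0.24,0.98,0],[0,0,0],1]]}}

```text
t: 8.3
ee_pos: [0.5218, -0.1985, 0.315]
tool_rot: [-3.142, 0.0, -3.114]
force: [-0.8, 0.2, -0.1]
opening: 0.0151
grip_force: 58.6
```

>>> {"name": "servo_tool", "arguments": {"rows": [[[0.24,0.98,0],[0,0,0],1],[[0.24,0.98,0],[0,0,0],1],[[0.24,0.98,0],[0,0,0],1],[[0.24,0.98,0],[0,0,0],1],[[0.24,0.98,0],[0,0,0],1],[[0.24,0.98,0],[0,0,0],1],[[0.24,0.98,0],[0,0,0],1],[[0.24,0.98,0],[0,0,0],1]]}}

```text
t: 8.97
ee_pos: [0.5602, -0.0417, 0.3149]
tool_rot: [3.142, -0.0, -3.114]
force: [-0.3, 0.2, -0.1]
opening: 0.0153
grip_force: 58.6
```

>>> {"name": "servo_tool", "arguments": {"rows": [[[0.24,0.98,0],[0,0,0],1],[[0.24,0.98,0],[0,0,0],1],[[0.24,0.98,0],[0,0,0],1],[[0.24,0.98,0],[0,0,0],1],[[0.24,0.98,0],[0,0,0],1],[[0.24,0.98,0],[0,0,0],1],[[0.24,0.98,0],[0,0,0],1],[[0.24,0.9,-0.2],[0,0,0],1]]}}

```text
t: 9.63
ee_pos: [0.599, 0.1137, 0.3117]
tool_rot: [3.141, 0.001, -3.114]
force: [-0.5, 0.9, -0.2]
opening: 0.0152
grip_force: 58.6
```

>>> {"name": "servo_tool", "arguments": {"rows": [[[0,0,-0.3],[0,0,0],1],[[0,0,-0.3],[0,0,0],1],[[0,0,-0.1],[0,0,0],1],[[0,0,0],[0,0,0],1],[[0,0,0],[0,0,0],1],[[0,0,0],[0,0,0],1],[[0,0,0],[0,0,0],1],[[0,0,0],[0,0,0],1]]}}

```text
t: 10.3
ee_pos: [0.5987, 0.1121, 0.2972]
tool_rot: [3.142, 0.001, -3.115]
force: [0.6, -0.1, 0.2]
opening: 0.015
grip_force: 58.6
```

Run:
```python
from h import *
import pickle
s=read_state();print(s['t'],s['ee_pos'],s['tool_rot'],s['opening'],s['force'])
c=cam('wrist');pickle.dump(c,open('w4.pkl','wb'))
im=c['img'][130:250,185:345]
cv2.imwrite('pics/w4.png',cv2.resize(im,None,fx=5,fy=5,interpolation=cv2.INTER_NEAREST))
e=s['ee_pos']
q=lambda p:((proj(c,p)-[185,130])*5+2).round()
print('rim front',q(e+[-.009,0,-.1957]),'sides',q(e+[0,.009,-.1957]),q(e+[0,-.009,-.1957]))
w=np.array([.5985,.1123,.085]);print('well',q(w+[-.01,0,0]),q(w+[0,.01,0]),q(w+[0,-.01,0]))
```

```text
10.3 [0.59865124 0.11206918 0.29722688] [ 3.14155517e+00  7.04652740e-04 -3.11459537e+00] 0.014954771368007123 [ 0.64524273 -0.11127101  0.24934356]
rim front [404. 411.] sides [475. 479.] [330. 476.]
well [406. 352.] [478. 423.] [330. 420.]
```

View pics/w4.png

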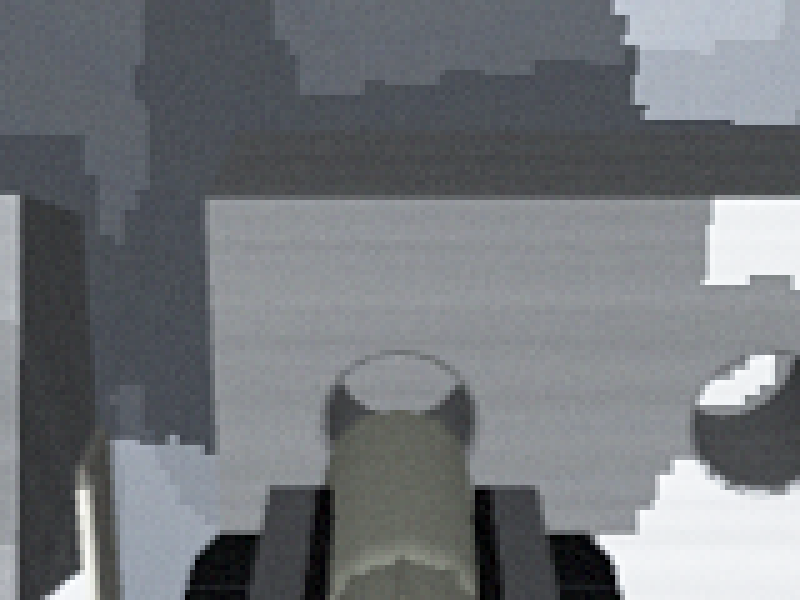

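Well mouth spans x 325–475 (centre 400), top edge at 350, and the vial's rim spans 328–473 with its front at 411. They are aligned within about 0.2 mm, so descend.

>>> {"name": "servo_tool", "arguments": {"rows": [[[0,0,-0.25],[0,0,0],1],[[0,0,-0.25],[0,0,0],1],[[0,0,-0.25],[0,0,0],1],[[0,0,-0.15],[0,0,0],1],[[0,0,-0.1],[0,0,0],1],[[0,0,-0.1],[0,0,0],1],[[0,0,-0.1],[0,0,0],1],[[0,0,0],[0,0,0],1]]}}

```text
t: 11.02
ee_pos: [0.5987, 0.1125, 0.2725]
tool_rot: [-3.141, 0.001, -3.114]
force: [2.5, -0.3, -1.8]
opening: 0.0149
grip_force: 58.5
```

>>> {"name": "servo_tool", "arguments": {"rows": [[[0.02,0,-0.1],[0,0,0],1],[[0,0,-0.1],[0,0,0],1],[[0,0,-0.1],[0,0,0],1],[[0,0,-0.1],[0,0,0],1],[[0,0,-0.1],[0,0,0],1],[[0,0,-0.05],[0,0,0],1],[[0,0,0],[0,0,0],1],[[0,0,0],[0,0,0],1]]}}

```text
t: 11.68
ee_pos: [0.599, 0.1124, 0.2616]
tool_rot: [-3.141, 0.0, -3.114]
force: [1.8, -1.5, -0.2]
opening: 0.0152
grip_force: 58.6
```

>>> {"name": "servo_tool", "arguments": {"rows": [[[0,0,0],[0,0,0],0.4],[[0,0,0],[0,0,0],0.3],[[0,0,0],[0,0,0],0.2],[[0,0,0],[0,0,0],0],[[0,0,0],[0,0,0],-0.1],[[0,0,0.1],[0,0,0],-0.1],[[0,0,0.3],[0,0,0],-0.1],[[0,0,0.6],[0,0,0],-0.1]]}}

```text
t: 12.35
ee_pos: [0.5981, 0.1124, 0.2809]
tool_rot: [-3.141, -0.003, -3.114]
force: [-0.2, -0.2, -0.8]
opening: 0.047
grip_force: 0.0
```

>>> {"name": "servo_tool", "arguments": {"rows": [[[0,0,0.9],[0,0,0],-0.1],[[0,0,0.9],[0,0,0],-0.1],[[0,-0.5,0.5],[0,0,0],-0.1],[[0,-0.98,0],[0,0,0],-0.1],[[0,-0.98,0],[0,0,0],-0.1],[[0,-0.98,0],[0,0,0],-0.1],[[0,-0.98,0],[0,0,0],-0.1],[[0,-0.5,0],[0,0,0],-0.1]]}}

```text
t: 13.02
ee_pos: [0.5989, 0.0117, 0.3287]
tool_rot: [-3.141, 0.001, -3.115]
force: [0.7, 0.2, 0.7]
opening: 0.0473
grip_force: 0.0
```

Run:
```python
from h import *
import pickle
s=read_state();print(s['t'],s['ee_pos'],s['tool_rot'],s['opening'],s['force'])
c=cam('wrist');pickle.dump(c,open('w5.pkl','wb'))
cv2.imwrite('pics/w5.png',cv2.resize(c['img'][100:340,230:440],None,fx=2.5,fy=2.5,interpolation=cv2.INTER_CUBIC))
cv2.imwrite('pics/w5.png',cv2.resize(c['img'][130:330,200:460],None,fx=3,fy=3,interpolation=cv2.INTER_CUBIC))
for p in [(.5985,.112,.105),(.597,.035,.092)]: print((proj(c,p)-[200,130])*3)
```

```text
13.0167 [0.59887181 0.01173161 0.32872032] [-3.14056535e+00  9.98463993e-04 -3.11516694e+00] 0.04732114802382774 [0.71529693 0.19858082 0.71780949]
[617.66099248 240.71412503]
[289.12852746 207.23960906]
```

View pics/w5.png

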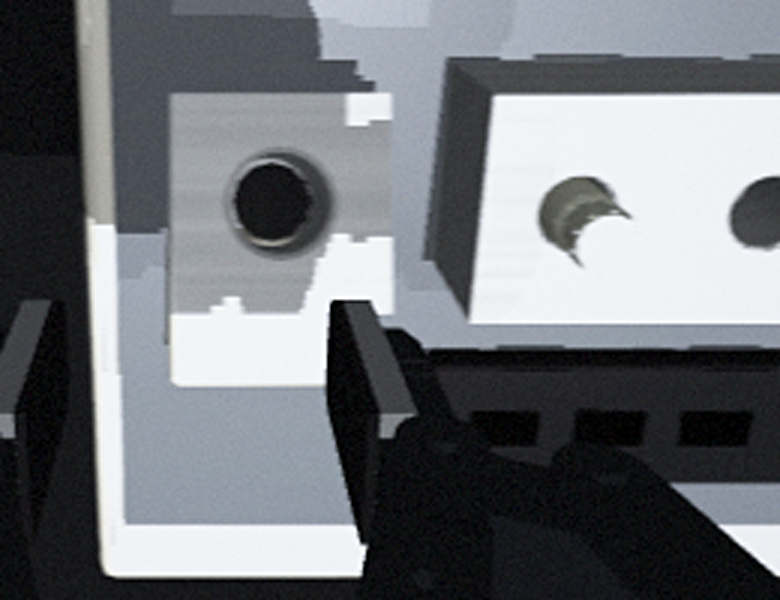

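The screw vial stands in w0 at (590,225). The mixing well's mouth spans x 225–332 and y 148–258.

Run:
```python
from h import *
import pickle
from scipy.optimize import least_squares
c=pickle.load(open('w5.pkl','rb'))
a=np.linspace(0,2*np.pi,361);w0=np.array([.5986,.1122,.085])
n=R.from_euler('z',.026).apply([-np.sin(np.radians(20)),0,np.cos(np.radians(20))])
e=np.cross(n,[0,0,1]);e/=np.linalg.norm(e);g=np.cross(n,e)
def res(p,k=1):
    P=np.array([proj(c,p[:3]+.013*(np.cos(t)*e+np.sin(t)*g)) for t in a])
    E=np.r_[P.min(0),P.max(0)]*3-np.array([200,130,200,130])*3+1
    return np.r_[(E-[225,148,332,258])/3,k*(np.linalg.norm(p-w0)-.078)*1000]
for k in(0,1,5):
  s=least_squares(res,[.597,.035,.092],args=(k,),diff_step=1e-3);print(s.x.round(4),s.fun.round(2))
# edges around mouth: intensities along row/col
g_=cv2.cvtColor(c['img'],cv2.COLOR_BGR2GRAY)
print(g_[197,268:318]);print(g_[170:222,295])
```

```text
[0.5924 0.0311 0.1006] [-0.24  0.24  0.24 -0.24  0.  ]
[0.5964 0.0327 0.09  ] [ 1.32  1.19 -0.05 -1.15  1.68]
[0.5985 0.034  0.0845] [ 2.69  1.66  0.43 -1.58  0.8 ]
[158 154 158 159 162 152 140 134 132  94  50  15  19  24  27  20  21  20
  22  23  25  24  19  23  27  26  20  24  24  18  22  24  22  20  24  27
  48  57  59  56  63  69  91 112 140 146 154 155 156 154]
[159 159 157 157 156 155 158 163 157 134 124  71  67  78 136  92  14  21
  18  22  18  25  18  21  23  23  19  24  25  19  27  22  28  21  23  20
  24  19  30  87 131  70  51  60  82 111 130 162 164 163 166 157]
```

Run:
```python
from h import *
import pickle
def at(c,u,v,z): return c['o']+c['R']@(z*np.array([(u-c['cx'])/c['fx'],(v-c['cy'])/c['fy'],1]))
c5=pickle.load(open('w5.pkl','rb'));c1=pickle.load(open('w1.pkl','rb'))
w0=np.array([.5986,.1122,.085])
a=(200+278.5/3-.33,130+203/3-.33);b=(138+198/5-.4,205+217.5/5-.4)
for p in (at(c5,*a,.2208),at(c1,*b,.2439),tri(ray(c5,*a),ray(c1,*b))): print(p.round(4),np.linalg.norm(p-w0),np.hypot(*(p-w0)[:2]))
for z in(.09,.093,.095,.098): print(plane(c5,*a,z).round(4),plane(c1,*b,z).round(4))
```

```text
[0.5963 0.0322 0.0904] 0.08023375236130896 0.08005075585505793
[0.5967 0.0341 0.0893] 0.07826772254870058 0.07815128067667584
[0.5983 0.0328 0.0859] 0.07936726460369398 0.07936217663167203
[0.5964 0.0322 0.09  ] [0.5963 0.0343 0.09  ]
[0.5953 0.0319 0.093 ] [0.5945 0.0353 0.093 ]
[0.5945 0.0317 0.095 ] [0.5933 0.036  0.095 ]
[0.5934 0.0314 0.098 ] [0.5915 0.037  0.098 ]
```

>>> {"name": "servo_tool", "arguments": {"rows": [[[-0.018,-0.9,0],[0,0,0],-0.1],[[-0.018,-0.9,0],[0,0,0],-0.1],[[-0.018,-0.9,0],[0,0,0],-0.1],[[-0.018,-0.9,0],[0,0,0],-0.1],[[-0.018,-0.9,0],[0,0,0],-0.1],[[-0.018,-0.9,0],[0,0,0],-0.1],[[-0.018,-0.9,0],[0,0,0],-0.1],[[-0.018,-0.9,0],[0,0,0],-0.1]]}}

```text
t: 13.73
ee_pos: [0.5961, -0.1303, 0.3282]
tool_rot: [3.141, 0.0, -3.114]
force: [-0.0, -0.3, -0.5]
opening: 0.0472
grip_force: 0.0
```

>>> {"name": "servo_tool", "arguments": {"rows": [[[-0.018,-0.9,-0.3],[0,0,0],-0.1],[[-0.018,-0.9,-0.3],[0,0,0],-0.1],[[-0.018,-0.9,-0.3],[0,0,0],-0.1],[[-0.018,-0.9,-0.3],[0,0,0],-0.1],[[-0.018,-0.9,-0.3],[0,0,0],-0.1],[[-0.018,-0.9,-0.3],[0,0,0],-0.1],[[-0.018,-0.9,-0.3],[0,0,0],-0.1],[[0,0,-0.3],[0,0,0],-0.1]]}}

```text
t: 14.4
ee_pos: [0.5937, -0.2584, 0.28]
tool_rot: [-3.14, 0.001, -3.116]
force: [0.6, -0.4, -0.1]
opening: 0.0468
grip_force: 0.0
```

Run:
```python
from h import *
import pickle
s=read_state();e=s['ee_pos'];print(s['t'],e,s['tool_rot'])
c=cam('wrist');pickle.dump(c,open('w6.pkl','wb'))
print(proj(c,[.5933,-.2769,.05]),proj(c,[.5933,-.2769,0]))
h=cv2.cvtColor(c['img'],cv2.COLOR_BGR2HSV)
m=((h[...,2]>120)&(h[...,1]<60)).astype(np.uint8)
n,l,st,ce=cv2.connectedComponentsWithStats(m)
print([(st[i].tolist(),ce[i].round(1).tolist()) for i in range(1,n) if st[i][4]>60])
```

```text
14.4 [ 0.59371039 -0.25839172  0.28002379] [-3.13996892e+00  1.17908900e-03 -3.11586932e+00]
[240.28477503 202.85260456] [244.90623559 181.87303307]
[([368, 0, 124, 72, 6533], [432.7, 36.6]), ([156, 125, 30, 29, 625], [170.9, 139.0]), ([226, 169, 32, 44, 1047], [241.7, 190.3]), ([192, 230, 25, 48, 523], [203.9, 252.1]), ([295, 231, 15, 25, 280], [303.0, 242.6]), ([314, 230, 26, 47, 522], [326.5, 252.2]), ([487, 250, 25, 116, 1501], [502.2, 317.9]), ([356, 268, 35, 18, 377], [374.6, 275.8]), ([315, 295, 7, 29, 92], [317.8, 310.7]), ([362, 333, 50, 51, 1405], [380.1, 362.8])]
```

>>> {"name": "servo_tool", "arguments": {"rows": [[[-0.02,-0.46,0],[0,0,0],-0.1],[[0,-0.46,-0.2],[0,0,0],-0.1],[[0,0,-0.8],[0,0,0],-0.1],[[0,0,-0.8],[0,0,0],-0.1],[[0,0,-0.8],[0,0,0],-0.1],[[0,0,-0.8],[0,0,0],-0.1],[[0,0,-0.6],[0,0,0],-0.1],[[0,0,-0.27],[0,0,0],-0.1]]}}

```text
t: 15.12
ee_pos: [0.5925, -0.2738, 0.1924]
tool_rot: [3.14, -0.002, -3.113]
force: [0.1, 0.1, 0.6]
opening: 0.0474
grip_force: 0.0
```

>>> {"name": "servo_tool", "arguments": {"rows": [[[0,0,0],[0,0,0],0.1],[[0,0,0],[0,0,0],0.2],[[0,0,0],[0,0,0],0.4],[[0,0,0],[0,0,0],1],[[0,0,0],[0,0,0],1],[[0,0,0],[0,0,0],1],[[0,0,0],[0,0,0],1],[[0,0,0],[0,0,0],1]]}}

```text
t: 15.78
ee_pos: [0.5938, -0.2747, 0.1957]
tool_rot: [-3.14, 0.002, -3.114]
force: [-0.6, -1.2, 6.3]
opening: 0.0213
grip_force: 58.3
```

>>> {"name": "servo_tool", "arguments": {"rows": [[[0,0,0.3],[0,0,0],1],[[0,0,0.7],[0,0,0],1],[[0,0,0.9],[0,0,0],1],[[0,0,0.9],[0,0,0],1],[[0,0,0.9],[0,0,0],1],[[0,0,0.9],[0,0,0],1],[[0,0,0.9],[0,0,0],1],[[0,0,0.5],[0,0,0],1]]}}

```text
t: 16.45
ee_pos: [0.5935, -0.2744, 0.3176]
tool_rot: [-3.14, 0.003, -3.114]
force: [0.6, -0.1, -0.2]
opening: 0.0213
grip_force: 57.9
```

>>> {"name": "servo_tool", "arguments": {"rows": [[[-0.232,0.957,-0.05],[0.0004,-0.0139,0],1],[[-0.232,0.957,-0.05],[0.0004,-0.0139,0],1],[[-0.232,0.957,-0.05],[0.0004,-0.0139,0],1],[[-0.232,0.957,-0.05],[0.0004,-0.0139,0],1],[[-0.232,0.957,-0.05],[0.0004,-0.0139,0],1],[[-0.232,0.957,-0.05],[0.0004,-0.0139,0],1],[[-0.232,0.957,-0.05],[0.0004,-0.0139,0],1],[[-0.232,0.957,-0.05],[0.0004,-0.0139,0],1]]}}

```text
t: 17.12
ee_pos: [0.5553, -0.1201, 0.3063]
tool_rot: [3.141, 0.175, -3.114]
force: [-0.9, 0.8, -0.6]
opening: 0.0214
grip_force: 57.9
```

>>> {"name": "servo_tool", "arguments": {"rows": [[[-0.232,0.957,-0.05],[0.0004,-0.0139,0],1],[[-0.232,0.957,-0.05],[0.0004,-0.0139,0],1],[[-0.232,0.957,-0.05],[0.0004,-0.0139,0],1],[[-0.232,0.957,-0.05],[0.0004,-0.0139,0],1],[[-0.232,0.957,-0.05],[0.0004,-0.0139,0],1],[[-0.232,0.957,-0.05],[0.0004,-0.0139,0],1],[[-0.232,0.957,-0.05],[0.0004,-0.0139,0],1],[[-0.232,0.957,-0.05],[0.0004,-0.0139,0],1]]}}

```text
t: 17.78
ee_pos: [0.5181, 0.0328, 0.2983]
tool_rot: [3.141, 0.35, -3.114]
force: [0.6, -0.1, -1.0]
opening: 0.0215
grip_force: 57.9
```

>>> {"name": "servo_tool", "arguments": {"rows": [[[0.077,0.002,-0.21],[0,0,0],1],[[0.077,0.002,-0.21],[0,0,0],1],[[0.077,0.002,-0.21],[0,0,0],1],[[0.077,0.002,-0.21],[0,0,0],1],[[0,0,0],[0,0,0],1],[[0,0,0],[0,0,0],1],[[0,0,0],[0,0,0],1],[[0,0,0],[0,0,0],1]]}}

```text
t: 18.45
ee_pos: [0.5253, 0.0317, 0.2817]
tool_rot: [3.141, 0.35, -3.115]
force: [-1.2, 0.1, -0.3]
opening: 0.0217
grip_force: 57.9
```

Run:
```python
from h import *
import pickle
s=read_state();e=s['ee_pos'];print(s['t'],s['joint_pos'].round(2),e,s['tool_rot'],s['force'])
c=cam('wrist');pickle.dump(c,open('w7.pkl','wb'))
cv2.imwrite('pics/w7.png',cv2.resize(c['img'][130:250,185:345],None,fx=5,fy=5,interpolation=cv2.INTER_NEAREST))
Rt=rot(s['tool_rot']);print('d',Rt[:,2])
q=lambda p:((proj(c,p)-[185,130])*5+2).round()
b=e+Rt[:,2]*.1957;M=np.array([.5965,.0338,.0897])
print('M in tool',Rt.T@(M-e))
print('vial front/+-y',q(b+Rt[:,0]*.012),q(b+Rt[:,1]*.012),q(b-Rt[:,1]*.012))
print('mouth',q(M+Rt[:,0]*.013),q(M+Rt[:,1]*.013),q(M-Rt[:,1]*.013))
```

```text
18.45 [ 0.01 -0.    2.17  0.01  0.63 -1.59] [0.52528826 0.03170663 0.28169331] [ 3.14123568  0.34960704 -3.11463114] [-1.18772216  0.10639608 -0.25410682]
d [ 0.34239451  0.00959081 -0.93950733]
M in tool [-1.16944940e-03  9.97617185e-05  2.04781707e-01]
vial front/+-y [403. 391.] [499. 480.] [306. 480.]
mouth [403. 364.] [503. 457.] [304. 457.]
```

View pics/w7.png

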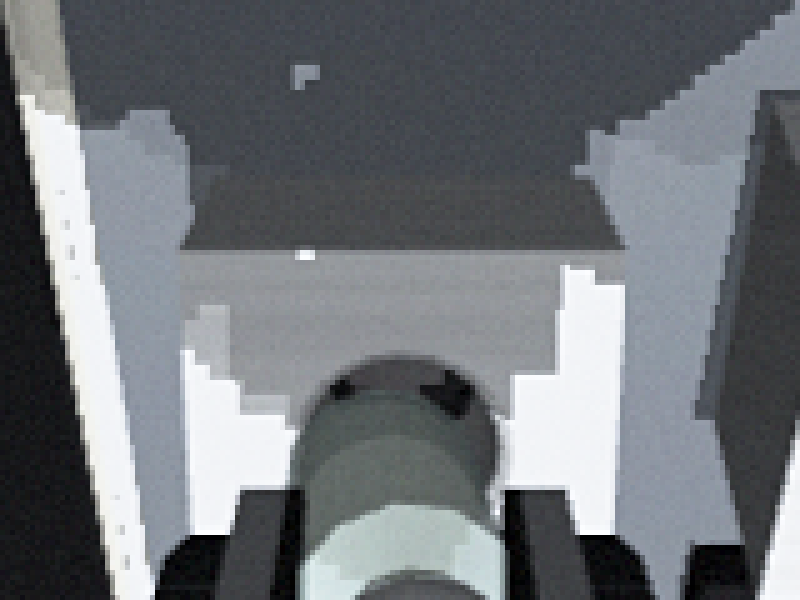

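Run:
```python
from h import *
import pickle
c=pickle.load(open('w7.pkl','rb'));g=cv2.cvtColor(c['img'],cv2.COLOR_BGR2GRAY)
for r in (206,208,210,212,214,217,220,223,226): print(r,g[r,240:256],g[r,274:290])
print(g[195:218,258],g[195:218,265],g[195:218,272])
```

```text
206 [154 151 153 153 151 152 155 154 148 125 120 102  45   8  32  65] [ 21  24  21  30  56  99 125 138 158 152 155 149 151 202 250 246]
208 [157 158 156 152 155 156 158 146 127 111  74  31   9   9  17  32] [ 24  21  15   1   9  30  84 122 128 143 153 155 153 201 250 245]
210 [186 188 179 152 154 152 129 114  91  60  62  65  61  72  73  74] [ 19  20  16  16  31  56  65  75 109 145 148 155 150 203 249 245]
212 [196 193 176 150 148 130 113  88  64  79  81  82  82  80  88  87] [ 34  20   8  23  47  69  67  63  84 142 141 132 144 202 246 245]
214 [247 240 171 150 142 115  94  74  82  82  81  84  88  92  88  87] [ 66  70  73  75  70  71  73  69  59  86 157 213 239 250 246 244]
217 [244 245 247 241 161  82  78  82  86  84  88  88  83  89  87  89] [ 79  77  74  74  67  68  68  69  63  52 100 181 213 237 245 244]
220 [244 246 239 130  98  92  75  83  84  88  86  85  91 103 104 103] [ 85  77  78  78  74  69  71  66  60  54  95 178 200 228 245 243]
223 [245 247 234 105  93  76  78  79  87 102 103 100 102  99 104 103] [ 95  99  95  80  78  69  71  64  59  58 119 194 207 236 246 244]
226 [250 243 177 107  96  81  89 100 102 101 103  99 108 101 101 104] [ 98 100  96  97  93  80  70  64  74 139 194 198 234 251 248 249]
[145 145 145 152 147 151 125 102  67  69  66  68  57  74  73  80  90  87
  85  89  87  91  85] [147 143 147 148 145 128  97  69  71  74  69  74  71  72  71  76  86  83
  83  84  82  84  99] [146 146 145 150 149 147 132 105  76  74  74  66  19  27  24  32  59  66
  72  85  77  79  79]
```

The picture shows the mouth spanning about x 297–500 with its front edge at 355, and the vial rim front at 390, nearly aligned with the vial slightly to the left. I'll shift +0.4 mm in y and go in while watching the force.

>>> {"name": "servo_tool", "arguments": {"rows": [[[0.034,0.02,-0.094],[0,0,0],1],[[0.034,0,-0.094],[0,0,0],1],[[0.034,0,-0.094],[0,0,0],1],[[0.034,0,-0.094],[0,0,0],1],[[0.034,0,-0.094],[0,0,0],1],[[0.034,0,-0.094],[0,0,0],1],[[0,0,0],[0,0,0],1],[[0,0,0],[0,0,0],1]]}}

```text
t: 19.17
ee_pos: [0.5298, 0.0326, 0.2709]
tool_rot: [3.141, 0.352, -3.114]
force: [2.4, 1.6, 0.8]
opening: 0.0217
grip_force: 57.9
```

>>> {"name": "servo_tool", "arguments": {"rows": [[[0.019,0.02,0.007],[0,0,0],1],[[0,0,0],[0,0,0],1],[[0.026,0,-0.07],[0,0,0],1],[[0.026,0,-0.07],[0,0,0],1],[[0.026,0,-0.07],[0,0,0],1],[[0.026,0,-0.07],[0,0,0],1],[[0,0,0],[0,0,0],1],[[0,0,0],[0,0,0],1]]}}

```text
t: 19.83
ee_pos: [0.5321, 0.0331, 0.2651]
tool_rot: [3.141, 0.351, -3.114]
force: [4.2, 3.1, 2.1]
opening: 0.0213
grip_force: 57.7
```

>>> {"name": "servo_tool", "arguments": {"rows": [[[0.028,0.03,0.01],[0,0,0],1],[[0,0,0],[0,0,0],1],[[0.026,0,-0.07],[0,0,0],1],[[0.026,0,-0.07],[0,0,0],1],[[0.026,0,-0.07],[0,0,0],1],[[0.026,0,-0.07],[0,0,0],1],[[0.026,0,-0.07],[0,0,0],1],[[0,0,0],[0,0,0],1]]}}

```text
t: 20.5
ee_pos: [0.5349, 0.0335, 0.2579]
tool_rot: [3.141, 0.35, -3.114]
force: [3.2, 2.1, 2.4]
opening: 0.0211
grip_force: 57.9
```

>>> {"name": "servo_tool", "arguments": {"rows": [[[0.026,0.01,-0.07],[0,0,0],1],[[0.026,0,-0.07],[0,0,0],1],[[0,0,0],[0,0,0],1],[[0,0,0],[0,0,0],0.3],[[0,0,0],[0,0,0],0.1],[[0,0,0],[0,0,0],0],[[0,0,0],[0,0,0],-0.1],[[0,0,0],[0,0,0],-0.1]]}}

```text
t: 21.17
ee_pos: [0.5351, 0.0337, 0.2544]
tool_rot: [3.141, 0.347, -3.114]
force: [0.5, 0.7, -0.2]
opening: 0.0469
grip_force: 0.0
```

>>> {"name": "servo_tool", "arguments": {"rows": [[[-0.034,0,0.094],[0,0,0],-0.1],[[-0.1,0,0.28],[0,0,0],-0.1],[[-0.2,0,0.56],[0,0,0],-0.1],[[-0.3,0,0.83],[0,0,0],-0.1],[[-0.3,0,0.83],[0,0,0],-0.1],[[-0.3,0,0.83],[0,0,0],-0.1],[[-0.1,0,0.28],[0,0,0],-0.1],[[0,0,0],[0,0,0],-0.1]]}}

```text
t: 21.83
ee_pos: [0.5096, 0.0337, 0.3325]
tool_rot: [3.141, 0.355, -3.114]
force: [0.6, -0.8, -0.4]
opening: 0.0471
grip_force: 0.0
```

Run:
```python
from h import *
import pickle
s=read_state();e=s['ee_pos'];print(s['t'],e,s['tool_rot'],s['force'])
c=cam('wrist');pickle.dump(c,open('w8.pkl','wb'))
Rt=rot(s['tool_rot'])
M=np.array([.5967,.0337,.0897]);d=Rt[:,2];T=M-d*.024
u=np.array([150,150])
q=lambda p:((proj(c,p)-u)*5+2).round()
cv2.imwrite('pics/w8.png',cv2.resize(c['img'][150:270,185:345],None,fx=5,fy=5,interpolation=cv2.INTER_NEAREST))
u=np.array([185,150])
print('top',q(T),q(T+Rt[:,0]*.007),q(T+Rt[:,1]*.01),q(T-Rt[:,1]*.01),'mouth',q(M+Rt[:,0]*.013),q(M+Rt[:,1]*.013),q(M-Rt[:,1]*.013),'M in tool',Rt.T@(M-e))
```

```text
21.8333 [0.50959936 0.03374826 0.33252561] [ 3.14123973  0.35515279 -3.11394621] [ 0.60704425 -0.83082318 -0.41999378]
top [386. 248.] [385. 203.] [453. 247.] [318. 248.] mouth [387. 119.] [467. 195.] [308. 195.] M in tool [ 0.00280611 -0.00254699  0.25794658]
```

View pics/w8.png

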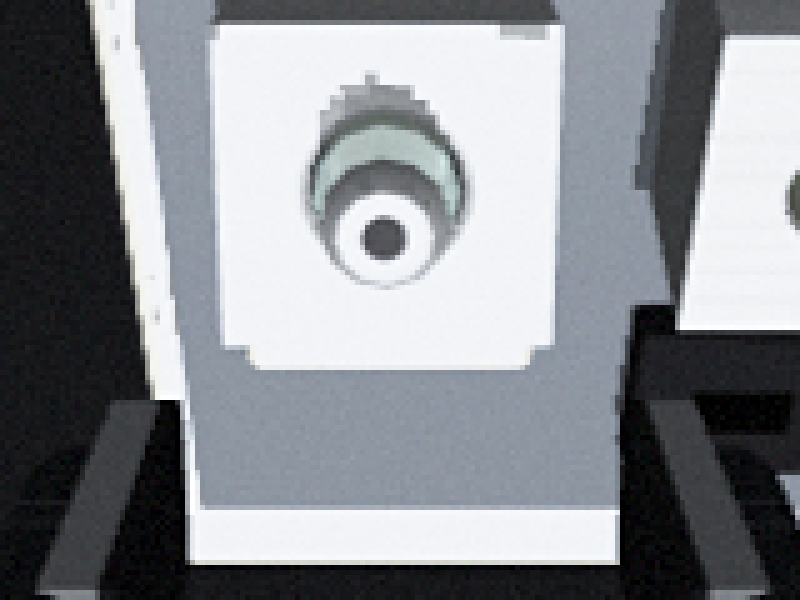

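The crimp vial is seated in the tilted well (cap centre at (383,238), mouth spanning x 305–468). Next, the diluent bottle.

>>> {"name": "servo_tool", "arguments": {"rows": [[[-0.082,-0.628,-0.156],[-0.0004,0.0139,0],-0.4],[[-0.082,-0.628,-0.156],[-0.0004,0.0139,0],-0.4],[[-0.082,-0.628,-0.156],[-0.0004,0.0139,0],-0.4],[[-0.082,-0.628,-0.156],[-0.0004,0.0139,0],-0.4],[[-0.082,-0.628,-0.156],[-0.0004,0.0139,0],-0.4],[[-0.082,-0.628,-0.156],[-0.0004,0.0139,0],-0.4],[[-0.082,-0.628,-0.156],[-0.0004,0.0139,0],-0.4],[[-0.082,-0.628,-0.156],[-0.0004,0.0139,0],-0.4]]}}

```text
t: 22.55
ee_pos: [0.4955, -0.0673, 0.3028]
tool_rot: [3.141, 0.171, -3.114]
force: [0.3, -0.0, 0.1]
opening: 0.0597
grip_force: 0.0
```

>>> {"name": "servo_tool", "arguments": {"rows": [[[-0.082,-0.628,-0.156],[-0.0004,0.0139,0],-0.4],[[-0.082,-0.628,-0.156],[-0.0004,0.0139,0],-0.4],[[-0.082,-0.628,-0.156],[-0.0004,0.0139,0],-0.4],[[-0.082,-0.628,-0.156],[-0.0004,0.0139,0],-0.4],[[-0.082,-0.628,-0.156],[-0.0004,0.0139,0],-0.4],[[-0.082,-0.628,-0.156],[-0.0004,0.0139,0],-0.4],[[-0.082,-0.628,-0.156],[-0.0004,0.0139,0],-0.4],[[-0.082,-0.628,-0.156],[-0.0004,0.0139,0],-0.4]]}}

```text
t: 23.22
ee_pos: [0.4827, -0.1686, 0.2791]
tool_rot: [3.142, -0.002, -3.114]
force: [1.1, -0.1, -0.7]
opening: 0.0597
grip_force: 0.0
```

>>> {"name": "servo_tool", "arguments": {"rows": [[[0,0,0],[0,0,0],-0.4],[[0,0,0],[0,0,0],-0.4],[[0,0,0],[0,0,0],-0.4],[[0,0,0],[0,0,0],-0.4],[[0,0,0],[0,0,0],-0.4],[[0,0,0],[0,0,0],-0.4],[[0,0,0],[0,0,0],-0.4],[[0,0,0],[0,0,0],-0.4]]}}

```text
t: 23.88
ee_pos: [0.4829, -0.167, 0.2795]
tool_rot: [-3.142, 0.0, -3.113]
force: [0.1, -0.3, -0.5]
opening: 0.0595
grip_force: 0.0
```

Run:
```python
from h import *
from scipy.optimize import least_squares
s=read_state();e=s['ee_pos'];print(s['t'],e,s['tool_rot'],s['opening'])
c=cam('wrist')
g=cv2.cvtColor(c['img'],cv2.COLOR_BGR2GRAY);m=(g>150).astype(np.uint8)
n,l,st,ce=cv2.connectedComponentsWithStats(m)
u,v=proj(c,[.4833,-.1672,.09]);k=l[int(v),int(u)];x,y,w,h,a=st[k]
t=np.linspace(0,2*np.pi,180)
def hull(p):
    P=np.array([proj(c,[p[0]+r*np.cos(q),p[1]+r*np.sin(q),z]) for r,z in((.015,0),(.016,.09)) for q in t]);return np.r_[P.min(0),P.max(0)]
b=np.array([x-.5,y-.5,x+w-.5,y+h-.5]);print(k,b,hull([.4833,-.1672]).round(1))
r=least_squares(lambda p:hull(p)-b,[.4833,-.1672],diff_step=1e-3);print(r.x,r.fun)
```

```text
23.8833 [ 0.48290001 -0.16696327  0.27954061] [-3.14153491e+00  2.49329737e-04 -3.11343593e+00] 0.05948445178409666
1 [238.5 167.5 290.5 252.5] [238.  167.4 291.3 253.6]
[ 0.48284289 -0.1673012 ] [-0.65828997 -0.58135913  0.65861329  0.49722146]
```

>>> {"name": "servo_tool", "arguments": {"rows": [[[0,0,-0.5],[0,0,0],-0.4],[[0,0,-0.5],[0,0,0],-0.4],[[0,0,-0.5],[0,0,0],-0.4],[[0,0,-0.5],[0,0,0],-0.4],[[0,0,-0.5],[0,0,0],-0.4],[[0,0,-0.5],[0,0,0],-0.4],[[0,0,-0.25],[0,0,0],-0.4],[[0,0,0],[0,0,0],-0.4]]}}

```text
t: 24.6
ee_pos: [0.482, -0.1669, 0.2124]
tool_rot: [3.14, -0.003, -3.114]
force: [-0.9, 0.4, 0.4]
opening: 0.0601
grip_force: 0.0
```

>>> {"name": "servo_tool", "arguments": {"rows": [[[0,0,0],[0,0,0],-0.1],[[0,0,0],[0,0,0],0.1],[[0,0,0],[0,0,0],1],[[0,0,0],[0,0,0],1],[[0,0,0],[0,0,0],1],[[0,0,0],[0,0,0],1],[[0,0,0],[0,0,0],1],[[0,0,0],[0,0,0],1]]}}

```text
t: 25.27
ee_pos: [0.4834, -0.1674, 0.2152]
tool_rot: [-3.141, 0.002, -3.114]
force: [0.7, -0.2, 6.0]
opening: 0.0306
grip_force: 59.6
```

>>> {"name": "servo_tool", "arguments": {"rows": [[[0,0,0.4],[0,0,0],1],[[0,0,0.8],[0,0,0],1],[[0,0,0.9],[0,0,0],1],[[0,0,0.9],[0,0,0],1],[[0,0,0.9],[0,0,0],1],[[0,0,0.9],[0,0,0],1],[[0,0,0.9],[0,0,0],1],[[0,0,0.65],[0,0,0],1]]}}

```text
t: 25.93
ee_pos: [0.4826, -0.1672, 0.3427]
tool_rot: [-3.141, 0.0, -3.114]
force: [0.3, 0.1, -1.2]
opening: 0.0308
grip_force: 59.4
```

>>> {"name": "servo_tool", "arguments": {"rows": [[[0.063,0.62,0],[0.0004,-0.0139,0],1],[[0.063,0.62,0],[0.0004,-0.0139,0],1],[[0.063,0.62,0],[0.0004,-0.0139,0],1],[[0.063,0.62,0],[0.0004,-0.0139,0],1],[[0.063,0.62,0],[0.0004,-0.0139,0],1],[[0.063,0.62,0],[0.0004,-0.0139,0],1],[[0.063,0.62,0],[0.0004,-0.0139,0],1],[[0.063,0.62,0],[0.0004,-0.0139,0],1]]}}

```text
t: 26.6
ee_pos: [0.4929, -0.0665, 0.341]
tool_rot: [3.141, 0.176, -3.114]
force: [-0.4, 0.4, -2.1]
opening: 0.0309
grip_force: 59.4
```

>>> {"name": "servo_tool", "arguments": {"rows": [[[0.063,0.62,0],[0.0004,-0.0139,0],1],[[0.063,0.62,0],[0.0004,-0.0139,0],1],[[0.063,0.62,0],[0.0004,-0.0139,0],1],[[0.063,0.62,0],[0.0004,-0.0139,0],1],[[0.063,0.62,0],[0.0004,-0.0139,0],1],[[0.063,0.62,0],[0.0004,-0.0139,0],1],[[0.063,0.62,0],[0.0004,-0.0139,0],1],[[0.063,0.62,0],[0.0004,-0.0139,0],1]]}}

```text
t: 27.27
ee_pos: [0.5029, 0.0325, 0.3414]
tool_rot: [3.141, 0.351, -3.114]
force: [-0.4, 0.5, -0.9]
opening: 0.0309
grip_force: 59.4
```

>>> {"name": "servo_tool", "arguments": {"rows": [[[0,0,0],[0,0,0],1],[[0,0,0],[0,0,0],1],[[0,0,0],[0,0,0],1],[[0,0,0],[0,0,0],1],[[0,0,0],[0,0,0],1],[[0,0,0],[0,0,0],1],[[0,0,0],[0,0,0],1],[[0,0,0],[0,0,0],1]]}}

```text
t: 27.93
ee_pos: [0.5031, 0.0308, 0.3414]
tool_rot: [3.141, 0.349, -3.115]
force: [0.0, 0.8, -1.6]
opening: 0.0308
grip_force: 59.5
```

Run:
```python
from h import *
import pickle
s=read_state();e=s['ee_pos'];print(s['t'],e,s['tool_rot'],s['opening'],s['force'],s['joint_pos'].round(2))
c=cam('wrist');pickle.dump(c,open('w9.pkl','wb'));Rt=rot(s['tool_rot']);d=Rt[:,2]
for T in ([.5875,.0332,.1118],[.5884,.0335,.1122]): print('T in tool',(Rt.T@(T-e)).round(4),proj(c,T))
b=e+d*.2152
print('rim front,sides',proj(c,b+Rt[:,0]*.015),proj(c,b+Rt[:,1]*.015),proj(c,b-Rt[:,1]*.015))
g=cv2.cvtColor(c['img'],cv2.COLOR_BGR2GRAY)
np.set_printoptions(linewidth=250)
print(g[150:215:2,236:296:2])
```

```text
27.9333 [0.50307723 0.03082136 0.34137928] [ 3.14117879  0.34946469 -3.11465989] 0.03076251999844273 [ 0.01404302  0.83884214 -1.55366916] [ 0.01 -0.12  2.16  0.01  0.76 -1.59]
T in tool [-0.0007  0.      0.2446] [265.17740973 198.39784855]
T in tool [-0.0017  0.0003  0.2446] [265.53113005 199.60984706]
rim front,sides [265.13075389 192.20983897] [287.05920336 212.80532048] [243.25214022 212.83976733]
[[ 73  75  77  78  71  74  73  75  76  74  73  71  75  77  75  68  76  76  73  73  72  73  73  71  77  78  74  74  75  67]
 [ 73  71  72  69  70  71  71  73  74  72  74  78  77  76  78  72  73  70  73  73  77  75  77  74  74  75  75  72  77  74]
 [ 73  69  74  69  74  77  76  75  74  73  71  74  71  73  76  71  76  75  72  73  74  72  73  75  72  72  76  72  72  76]
 [ 72  63  69  73  72  70  71  72  76  69  70  73  68  66  72  75  73  70  73  71  68  68  68  69  70  74  65  67  66  65]
 [255 255 254 248 189 182 162 162 162 152 158 157 153 157 155 155 160 156 157 160 153 255 255 254 255 255 254 255 255 255]
 [244 244 245 240 182 186 185 185 148 156 154 152 153 153 153 153 154 150 151 15
[... 2664 characters left out ...]
121 153 181 174 173 178 176 174 180 177 182 131  92  85  80  71 252 244 244 244 245]
 [244 244 243 248  73  74  83  94 167 177 173 175 176 175 177 175 176 177 174 175 178 169  91 101  72 168 246 244 244 243]
 [244 245 244 239  64  79  92 171 175 175 176 161 114  84  84  81  78  80 158 177 176 176 176 127  79 109 250 244 243 244]
 [245 244 245 240  85  86 157 174 177 166  69  86  86  87  83  84  87  89  83  81 138 177 175 178 128  63 252 243 243 244]
 [243 244 245 193  71 158 175 173 160  81  83  98  93  97  94 101  97  90  96  84  75 130 174 178 169  71 213 244 243 245]
 [246 244 245 242  99 179 175 162  93  93  92  93  97  96  97  94  96  95  97  92  92  90 136 175 174 120 212 245 245 245]]
```

>>> {"name": "servo_tool", "arguments": {"rows": [[[0.056,0.0015,-0.153],[0,0,0],1],[[0.056,0.0015,-0.153],[0,0,0],1],[[0.056,0.0015,-0.153],[0,0,0],1],[[0.056,0.0015,-0.153],[0,0,0],1],[[0.056,0.0015,-0.153],[0,0,0],1],[[0.056,0.0015,-0.153],[0,0,0],1],[[0.056,0.0015,-0.153],[0,0,0],1],[[0.056,0.0015,-0.153],[0,0,0],1]]}}

```text
t: 28.65
ee_pos: [0.5121, 0.0314, 0.3165]
tool_rot: [3.141, 0.349, -3.114]
force: [-0.1, -0.2, -1.0]
opening: 0.0307
grip_force: 59.5
```

>>> {"name": "servo_tool", "arguments": {"rows": [[[0.034,0.001,-0.094],[0,0,0],1],[[0.034,0.001,-0.094],[0,0,0],1],[[0,0,0],[0,0,0],1],[[0,0,0],[0,0,0],1],[[0,0,0],[0,0,0],1],[[0,0,0],[0,0,0],1],[[0,0,0],[0,0,0],1],[[0,0,0],[0,0,0],1]]}}

```text
t: 29.32
ee_pos: [0.5134, 0.0314, 0.3133]
tool_rot: [3.141, 0.35, -3.114]
force: [-0.1, 1.2, -1.9]
opening: 0.0305
grip_force: 59.5
```

```bash
cat > st.py <<'E'
from h import *
s=read_state();e=s['ee_pos'];Rt=rot(s['tool_rot']);d=Rt[:,2]
e0=np.array([.50307723,.03082136,.34137928]);d0=np.array([.3424,.0092,-.9395])
F=np.array(s['force'])
print(s['t'],'adv mm',((e-e0)@d0*1000).round(2),'F tool',(Rt.T@F).round(2),'T',s['ft_torque'].round(2),'dev',(Rt.T@(e-e0)*1000).round(2),s['opening'],s['grip_force'],s['tool_rot'])
E
python3 st.py
```

```text
29.3167 adv mm 29.86 F tool [0.7  1.23 1.75] T [-0.02  0.27  0.01] dev [-0.06  0.32 29.87] 0.030468197381793675 59.5345276594162 [ 3.14119306  0.3498348  -3.11399805]
```

>>> {"name": "servo_tool", "arguments": {"rows": [[[0.017,0,-0.047],[0,0,0],1],[[0.017,0,-0.047],[0,0,0],1],[[0.017,0,-0.047],[0,0,0],1],[[0.017,0,-0.047],[0,0,0],1],[[0,0,0],[0,0,0],1],[[0,0,0],[0,0,0],1],[[0,0,0],[0,0,0],1],[[0,0,0],[0,0,0],1]]}}

```text
t: 29.98
ee_pos: [0.5149, 0.0314, 0.3097]
tool_rot: [3.141, 0.35, -3.114]
force: [-0.8, -0.2, 1.4]
opening: 0.0308
grip_force: 59.6
```

```bash
python3 st.py
```

```text
29.9833 adv mm 33.83 F tool [ 0.25 -0.19 -1.59] T [-0.03  0.11 -0.02] dev [-0.23  0.25 33.83] 0.03084300054499629 59.62891012430191 [ 3.14125172  0.35018819 -3.11397774]
```

>>> {"name": "servo_tool", "arguments": {"rows": [[[0.017,0,-0.047],[0,0,0],1],[[0.017,0,-0.047],[0,0,0],1],[[0.017,0,-0.047],[0,0,0],1],[[0.017,0,-0.047],[0,0,0],1],[[0,0,0],[0,0,0],1],[[0,0,0],[0,0,0],1],[[0,0,0],[0,0,0],1],[[0,0,0],[0,0,0],1]]}}

```text
t: 30.65
ee_pos: [0.5157, 0.0314, 0.305]
tool_rot: [3.141, 0.348, -3.114]
force: [0.4, -0.1, -1.1]
opening: 0.0309
grip_force: 59.6
```

```bash
python3 st.py
```

```text
30.65 adv mm 38.53 F tool [-0.02 -0.1   1.18] T [0.01 0.28 0.01] dev [ 0.57  0.26 38.54] 0.030910571441692597 59.60461467504501 [ 3.14113067  0.34792552 -3.1139886 ]
```

>>> {"name": "servo_tool", "arguments": {"rows": [[[0.017,0,-0.047],[0,0,0],1],[[0.017,0,-0.047],[0,0,0],1],[[0.017,0,-0.047],[0,0,0],1],[[0.017,0,-0.047],[0,0,0],1],[[0,0,0],[0,0,0],1],[[0,0,0],[0,0,0],1],[[0,0,0],[0,0,0],1],[[0,0,0],[0,0,0],1]]}}

```text
t: 31.32
ee_pos: [0.5175, 0.0314, 0.302]
tool_rot: [3.141, 0.35, -3.114]
force: [-0.9, -0.1, -0.5]
opening: 0.0307
grip_force: 59.6
```

```bash
python3 st.py
```

```text
31.3167 adv mm 41.91 F tool [ 1.02 -0.06  0.11] T [-0.08  0.16  0.  ] dev [-0.08  0.2  41.91] 0.030695848241236154 59.61375653743744 [ 3.14119646  0.34983752 -3.11399414]
```

>>> {"name": "servo_tool", "arguments": {"rows": [[[0.017,0,-0.047],[0,0,0],1],[[0.017,0,-0.047],[0,0,0],1],[[0,0,0],[0,0,0],1],[[0,0,0],[0,0,0],1],[[0,0,0],[0,0,0],1],[[0,0,0],[0,0,0],1],[[0,0,0],[0,0,0],1],[[0,0,0],[0,0,0],1]]}}

```text
t: 31.98
ee_pos: [0.5183, 0.0314, 0.3003]
tool_rot: [3.141, 0.35, -3.114]
force: [-0.6, -0.0, 3.7]
opening: 0.0309
grip_force: 59.8
```

```bash
python3 st.py
```

```text
31.9833 adv mm 43.84 F tool [-0.74 -0.03 -3.66] T [-0.07  0.05 -0.05] dev [-0.18  0.17 43.84] 0.03085533354260236 59.84534025192261 [ 3.14121945  0.35011793 -3.11396886]
```

>>> {"name": "servo_tool", "arguments": {"rows": [[[0.017,0,-0.047],[0,0,0],1],[[0.017,0,-0.047],[0,0,0],1],[[0,0,0],[0,0,0],1],[[0,0,0],[0,0,0],1],[[0,0,0],[0,0,0],1],[[0,0,0],[0,0,0],1],[[0,0,0],[0,0,0],1],[[0,0,0],[0,0,0],1]]}}

```text
t: 32.65
ee_pos: [0.519, 0.0314, 0.2985]
tool_rot: [3.141, 0.35, -3.114]
force: [-1.5, -0.2, 4.3]
opening: 0.0305
grip_force: 60.0
```

```bash
python3 st.py
```

```text
32.65 adv mm 45.75 F tool [-0.1  -0.15 -4.59] T [-0.25  0.01 -0.13] dev [-0.28  0.13 45.75] 0.03053956626829732 60.04628151655197 [ 3.14128602  0.35035636 -3.11396134]
```

>>> {"name": "servo_tool", "arguments": {"rows": [[[0.017,0,-0.047],[0,0,0],1],[[0.017,0,-0.047],[0,0,0],1],[[0,0,0],[0,0,0],1],[[0,0,0],[0,0,0],1],[[0,0,0],[0,0,0],1],[[0,0,0],[0,0,0],1],[[0,0,0],[0,0,0],1],[[0,0,0],[0,0,0],1]]}}

```text
t: 33.32
ee_pos: [0.5198, 0.0314, 0.2969]
tool_rot: [3.141, 0.351, -3.114]
force: [-2.7, -1.6, 7.0]
opening: 0.031
grip_force: 60.2
```

```bash
python3 st.py
```

```text
33.3167 adv mm 47.49 F tool [ 0.16 -1.48 -7.5 ] T [-0.27  0.16 -0.09] dev [-0.4   0.08 47.49] 0.0310100338617285 60.213972330093384 [ 3.14134756  0.35059328 -3.11393123]
```

>>> {"name": "servo_tool", "arguments": {"rows": [[[0.017,0,-0.047],[0,0,0],1],[[0.017,0,-0.047],[0,0,0],1],[[0,0,0],[0,0,0],1],[[0,0,0],[0,0,0],1],[[0,0,0],[0,0,0],1],[[0,0,0],[0,0,0],1],[[0,0,0],[0,0,0],1],[[0,0,0],[0,0,0],1]]}}

```text
t: 33.98
ee_pos: [0.5206, 0.0314, 0.2963]
tool_rot: [3.141, 0.351, -3.114]
force: [-8.3, -1.6, 14.8]
opening: 0.0308
grip_force: 61.3
```

```bash
python3 st.py
```

```text
33.9833 adv mm 48.31 F tool [  2.73  -1.35 -16.77] T [-0.22  0.66 -0.12] dev [-0.93  0.09 48.31] 0.030834050697357573 61.25853806734085 [ 3.14137961  0.35142065 -3.1138356 ]
```

>>> {"name": "servo_tool", "arguments": {"rows": [[[0,0,0],[0,0,0],1],[[0,0,0],[0,0,0],1],[[0,0,0],[0,0,0],1],[[0,0,0],[0,0,0],1],[[0,0,0],[0,0,0],1],[[0,0,0],[0,0,0],1],[[0,0,0],[0,0,0],1],[[0,0,0],[0,0,0],1]]}}

```text
t: 34.65
ee_pos: [0.5206, 0.0314, 0.2963]
tool_rot: [3.141, 0.351, -3.114]
force: [-7.5, -1.1, 15.6]
opening: 0.0306
grip_force: 61.3
```

```bash
python3 st.py; python3 -c "
from station import sign_off
print(sign_off())"
```

```text
34.65 adv mm 48.32 F tool [  1.72  -0.84 -17.24] T [-0.26  0.7  -0.11] dev [-0.92  0.09 48.33] 0.03062217115364479 61.257543861866 [ 3.1413627   0.35139399 -3.11384053]
the job is handed in; nothing more can be done
None
```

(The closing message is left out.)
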